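# Shut the cork hopper

### The job

The cork bin is full, so shut the cork hopper: lift out the clearing rod that hangs in its mouth and lay it down in the white enamel tray without dropping it, then push the slide gate fully home until the spring catch snaps in behind it. Leave the wooden box, the jug and the mallet where they are.

Things in the scene. Friction and masses are not known exactly. Their poses are not given: they have to be found in the camera images.
- hopper: Fixed cork hopper on a red steel stand. Origin on the funnel's upright axis, on the table under the 200 x 200 mm base plate; z up. The slide gate (96 mm wide, 6 mm thick, 100 to 106 mm above the table) runs along the hopper's y axis between rails and sticks out on the +y side; the catch sits beside it on the +x side. Cork bin beneath.
- funnel_rim (a point): Centre of the steel funnel's open mouth, 206 mm above the table. The rim's outer radius is 119 mm; the wall (4 mm thick, 35 deg from vertical) narrows straight down to a throat of outer radius 48 mm at 110 mm height, just above the gate.
- gate (a joint): How far the slide gate stands open, m: 0 = fully home at its stop, 0.10 = wide open. Slides with about 6 N of friction and stays where left. Over its last 27 mm a bevelled ear on its edge drives the spring catch aside (about 5 N more); the catch snaps in behind the ear at about 0.004 and then holds the gate between 0 and 0.005.
- catch (a joint): How far the spring catch (steel plunger with a red ball knob) is pressed out along the hopper's +x, m: 0 = sprung in (its rest), about 0.008 while the gate's ear rides over it.
- catch_knob (a point): Centre of the catch's red ball knob, 22 mm across, 103 mm above the table; with the catch at rest 112 mm from the hopper's axis along its +x and 74 mm along its +y.
- gate_lip (a point): Middle of the outer face (facing the hopper's +y, away from the funnel) of the gate's upturned lip: upright plate, yellow top edge, 80 mm wide along the hopper's x, 5 mm thick, 100 to 136 mm above the table. It lies 102 mm plus the gate's opening along +y from the axis, 121 mm high. Shutting takes the lip under the funnel's rim: a tool pushing it must lean outward, about 40 deg from vertical.
- rod_handle (a point): Centre of the orange handle (22 mm thick, 60 mm long) of the loose, straight clearing rod, 210 mm long, 0.12 kg. A black guard (36 mm across, 6 mm thick) lies 34 mm from it towards the tip, then a steel bar 10 mm thick. It hangs by the guard on the rim, along the inside of the funnel wall, handle up and out at 35 deg from vertical on the side away from the lip, its lower end in the gate's way.
- rod_tip (a point): Lower end of the clearing rod's steel bar, 180 mm from the handle's centre; from here to rod_handle is the direction of the rod.
- tray: Fixed white enamel tray with a dark rim, 300 (along its x) x 220 (along its y) x 32 mm high, walls and floor 4 mm. Origin under the centre of its floor, z up.
- box: Small open wooden box, 100 x 85 x 50 mm, origin at the centre of its underside. Leave alone.
- jug: Steel mug-shaped jug, 90 mm across, 110 mm high, origin at the centre of its foot. Leave alone.
- mallet: Mallet lying on the table, 220 mm long, black rubber head, wooden handle. Leave alone.
Not all that is in view belongs to the job. There is more than one size of the part that bears rod_handle; the job needs the larger.

How it is judged:
By the outcome, as a careful person would: the job done as asked, in the order asked, and still so for the second after the job is handed in, with the robot touching nothing.
It also fails if it takes over 61 s, if anything falls off the work surface, if the arm or the gripper's body presses on something with over 40 N, if the wrist force passes 120 N, or if a joint passes its speed limit or range.

### The arm

A 6-joint arm with a two-finger parallel gripper is mounted at the origin on the work surface. World frame = base frame: x ahead of the robot, y to its left, z up, the work surface at z = 0. Lengths are in m, angles in degrees, forces in N, time in s.
With the tool pointing down it reaches from about 0.3 to 0.75 m from the base axis. Payload 8.5 kg.
Tool frame: the origin (TCP) lies on the centre line of the jaws, within the pads' length; the fingertips stand env.tcp_to_tips ahead of it and the grasp point (between the pads) lies 8 mm behind it (env.tcp_to_tips is the distance from the TCP to the fingertips, in m); z points along the fingers, y is the direction in which the jaws open and shut (so a half turn about z gives the same grasp; the last joint's range is limited). The gripper opens to 85 mm and grips with 20 to 120 N. Pads are 22 mm wide; open, the fingers measure 114 mm over their backs; the gripper's body (76 mm by 85 mm) begins 54 mm behind the grasp point. The pads swing forward as they close: fully open they stand 13 mm farther back than shut.
Start: joints at [62.894, 21.807, 74.336, -0, 83.858, -12.336], TCP at [0.14, 0.532, 0.242] pointing down, gripper open.
Joint ranges: [-178.18, 178.18], [-50.72, 133.34], [12.68, 142.11], [-81.47, 261.47], [9.98, 163.14], [-165.26, 165.26]. Speed limits (degrees/s): [136.94, 136.94, 180, 180, 180, 180].

### API

Orientations are given as a 3x3 rotation matrix whose columns are the frame's x, y, z axes.
In Python, from rig import env gives the robot as it stands. The module is installed in compiled form; this text tells all that it offers.
- The arm moves only by the tool carry_out, never from a script. Its argument "rows" is a list of rows, each an object of numbers: "tx", "ty", "tz": the shift along the tool's x, y, z in cm; "yaw": the turn about the tool's z in rad. In form: [{"tx": .., "ty": .., "tz": .., "yaw": ..}, ...]. A call has 1 to 12 rows; each row shifts and turns the pose as measured when the row begins, along the tool's axes as they then stand; what a row does not reach is not made up. A row lasts 1/10 s, in which the tool goes at most 50 mm and 8.59 degrees, less where a joint would pass 70% of its speed; a pose out of reach is approached as far as the arm can. A call is refused whole if a number of a shift passes 5 or a number of a turn 0.15, either way. A call with a gripper value outside its range is refused whole. "jaw" is the closure, from -1 (fully open) to 1 (shut), set as the call begins (left out, the last holds). The fingers move at their own pace and stop on an object; "squeeze" is the grip in N (left out, the last holds). Time passes only in rows, so rows that do not move let the fingers close. It gives the time, the measured TCP pose, the force and the opening at its end, in the units of the state.
- env.observe(): the state, without advancing time (a new reading comes with each control period).
- env.get_image(name): name is "scene" or "side" or "wrist"; returns the picture (480x640x3 uint8, red, green, blue); there is no depth.
- env.camera_params(name): a dict with "vertical_fov" (degrees; the focal length in pixels is half the picture's height over the tangent of half this angle, whatever the lens; pixels are square), "cx", "cy" (the principal point, pixels), "view" (4x4, takes a point from world to camera coordinates). Camera axes: x right, y up, looking along -z (the intrinsics and any distortion apply to the point x, -y, -z); pixel columns grow to the right and rows downward; lengths in m; the calibration is good to about 2 mm. The wrist camera is an equidistant fisheye: a pixel r from the principal point sees the ray r / f radians off the axis. A picture is of the moment at which its call begins: read the wrist's pose just before it. camera_params takes no time and is no camera call; for the wrist camera it gives the pose at the moment of the call.
- env.close_job(): hands the job in, once; it reports no verdict.
The state is a dict: "time_s": time; "q": joint angles; "qvel": joint speeds; "joint_efforts": joint torques, N m; "position": TCP position; "tool_rot": TCP orientation; "ft_force": force on the tool from outside, world axes, zero at the start; "wrist_torque": the same for the moment, N m; "grip_width": finger opening in m.
Only numpy, scipy, OpenCV 4.12 (cv2) and the standard library are available. Lean on these libraries where they do the work, as an engineer would, in place of code of your own. Each camera call takes 0.05 s, during which the arm holds its last target. There are 200 camera calls.

## Working session

There is one attempt and no reset: what is moved stays moved. The work goes in short steps, Python scripts to look and compute and a tool call to move; the robot and the scene stay as the last step left them, time stands still between calls to the robot, and variables do not carry over. Pictures are saved under pics/ and viewed, about 8 in all and at most 12, crops included, and the job is handed in when it is done.

Besides the shell and the picture viewer there is one more tool, called as name(argument=value, ...) on one line, values as JSON. carry_out: Moves the arm, as the interface text tells. Its arguments: {"type":"object","properties":{"rows":{"type":"array","items":{"type":"object","properties":{"tx":{"type":"number"},"ty":{"type":"number"},"tz":{"type":"number"},"yaw":{"type":"number"}}}},"jaw":{"type":"number"},"squeeze":{"type":"number"}},"required":["rows"]}

```bash
mkdir -p pics; ls; python3 - <<'E'
from rig import env
import cv2,numpy as np
o=env.observe()
print({k:np.round(v,3).tolist() for k,v in o.items()},env.tcp_to_tips)
ims=[]
for n in("scene","side","wrist"):
    p=env.camera_params(n); print(n,p["vertical_fov"],p["cx"],p["cy"],np.round(p["view"],4).tolist())
    cv2.imwrite(f"pics/{n}0.png",env.get_image(n)[:,:,::-1])
E
```

```text
pics
{'time_s': 0.0, 'q': [62.894, 21.841, 74.385, 0.0, 83.859, -12.333], 'qvel': [-0.064, -0.002, -0.016, 0.044, 0.014, -0.038], 'joint_efforts': [0.0, -44.847, -23.128, -0.0, 0.005, 0.0], 'position': [0.14, 0.532, 0.242], 'tool_rot': [[-0.967, 0.255, -0.001], [0.255, 0.967, -0.001], [0.0, -0.001, -1.0]], 'ft_force': [0.175, -0.827, 0.309], 'wrist_torque': [0.024, 0.011, 0.018], 'grip_width': 0.086} 0.011
scene 54.08805638840687 317.32023921634624 239.30803253082593 [[0.5423, 0.8402, 0.0079, -0.3286], [-0.6476, 0.412, 0.641, 0.2765], [0.5353, -0.3527, 0.7675, -1.4937], [0.0, 0.0, 0.0, 1.0]]
side 45.39448438348518 308.5314568394114 241.46328706813185 [[-0.9501, -0.3118, -0.0071, 0.5761], [0.1376, -0.4395, 0.8876, -0.2398], [-0.2799, 0.8424, 0.4605, -1.0602], [0.0, 0.0, 0.0, 1.0]]
wrist 65.70646984690485 318.02050367818015 239.92850409681782 [[0.256, 0.9667, -0.0015, -0.5491], [-0.9307, 0.246, -0.2706, 0.0343], [-0.2612, 0.0707, 0.9627, -0.3788], [0.0, 0.0, 0.0, 1.0]]
```

View pics/scene0.png

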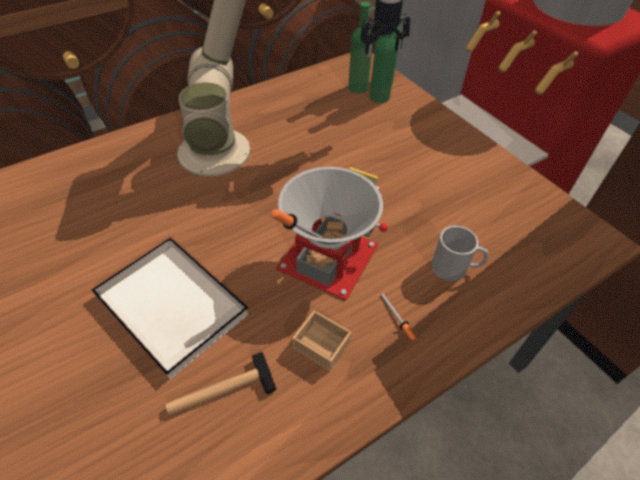

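View pics/side0.png

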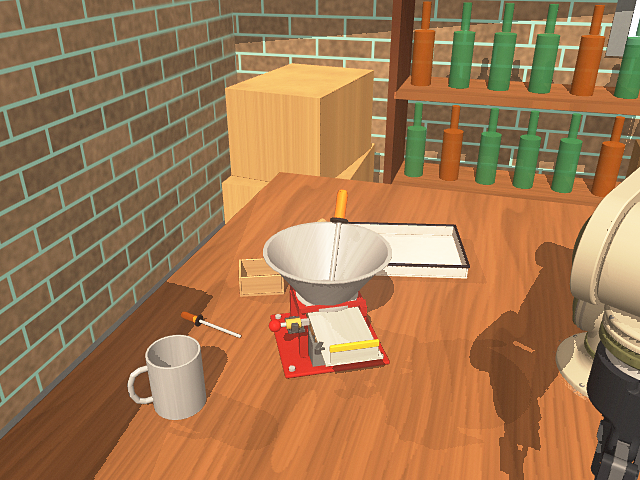

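The scene view shows the hopper at about (330,230), with the big rod's handle at (283,216), the red knob at (384,227) and the yellow lip edge at (363,173). The tray is at (170,300). The small decoy rod is lying on the table at (400,318). In the side view the handle is at (342,205), the knob at (275,325) and the lip edge runs (330,349) to (379,344).

```bash
cat > h.py <<'E'
import numpy as np, cv2
def ray(p,u,v):
    f=240/np.tan(np.radians(p["vertical_fov"]/2)); V=np.array(p["view"]); R,t=V[:3,:3],V[:3,3]
    d=R.T@np.array([(u-p["cx"])/f,-(v-p["cy"])/f,-1]); return -R.T@t,d/np.linalg.norm(d)
def plane(p,uv,z):
    c,d=ray(p,*uv); return c+d*(z-c[2])/d[2]
def tri(p1,a,p2,b):
    c1,d1=ray(p1,*a); c2,d2=ray(p2,*b)
    s=np.linalg.lstsq(np.c_[d1,-d2],c2-c1,rcond=None)[0]
    x,y=c1+s[0]*d1,c2+s[1]*d2; return (x+y)/2,np.linalg.norm(x-y)
def blobs(im,lo,hi,amin=15):
    m=cv2.inRange(cv2.cvtColor(im,cv2.COLOR_BGR2HSV),lo,hi)
    n,l,s,c=cv2.connectedComponentsWithStats(m)
    return [(np.round(c[i],1).tolist(),s[i].tolist()) for i in range(1,n) if s[i][4]>=amin],l
def proj(p,X):
    f=240/np.tan(np.radians(p["vertical_fov"]/2)); V=np.array(p["view"]); c=V[:3,:3]@X+V[:3,3]
    return p["cx"]+f*c[0]/-c[2],p["cy"]-f*c[1]/-c[2]
E
python3 - <<'E'
from rig import env
from h import *
np.set_printoptions(precision=4,suppress=True)
for n in("scene","side"):
    im=cv2.imread(f"pics/{n}0.png")
    for nm,lo,hi in(("orange",(4,170,120),(18,255,255)),("red",(0,200,60),(3,255,255)),("yellow",(23,150,120),(33,255,255))):
        b=[x for x in blobs(im,lo,hi,25)[0] if 150<x[0][0]<450 and 140<x[0][1]<400]; print(n,nm,b[:12])
p=env.camera_params("wrist"); V=np.array(p["view"]); o=env.observe(); R=np.array(o["tool_rot"])
print("cam in tool",R.T@(-V[:3,:3].T@V[:3,3]-o["position"]))
a=cv2.resize(cv2.imread("pics/scene0.png")[150:310,80:420],None,fx=2.3,fy=2.3,interpolation=cv2.INTER_CUBIC)
cv2.imwrite("pics/c1.png",a)
a=cv2.resize(cv2.imread("pics/side0.png")[180:390,230:480],None,fx=2.8,fy=2.8,interpolation=cv2.INTER_CUBIC)
cv2.imwrite("pics/c2.png",a)
E
```

```text
scene orange [([282.2, 216.9], [271, 209, 23, 16, 191]), ([408.5, 331.5], [402, 323, 14, 18, 111])]
scene red [([297.3, 247.2], [294, 242, 7, 12, 33])]
scene yellow []
side orange [([366.4, 388.7], [94, 105, 491, 375, 32803]), ([427.7, 167.0], [423, 163, 15, 13, 51]), ([405.4, 175.2], [402, 168, 10, 12, 25]), ([299.9, 181.0], [292, 175, 18, 18, 90]), ([259.3, 193.4], [249, 186, 20, 18, 42]), ([337.1, 203.6], [334, 189, 10, 29, 98]), ([344.3, 205.0], [341, 190, 7, 29, 95]), ([206.8, 243.9], [167, 204, 81, 79, 234]), ([270.8, 239.3], [258, 225, 33, 33, 76]), ([212.3, 272.6], [190, 255, 45, 37, 320]), ([234.9, 270.6], [226, 258, 13, 23, 69]), ([193.0, 274.8], [178, 264, 26, 23, 82])]
side red [([314.6, 304.9], [293, 290, 52, 22, 123]), ([294.1, 351.7], [269, 313, 67, 65, 1454]), ([372.6, 332.0], [369, 324, 9, 15, 45]), ([383.7, 355.2], [379, 344, 10, 20, 68])]
side yellow [([292.8, 321.2], [286, 318, 15, 8, 64]), ([353.8, 345.3], [330, 339, 49, 13, 340])]
cam in tool [ 0.0689 -0.0002 -0.1313]
```

View pics/c1.png

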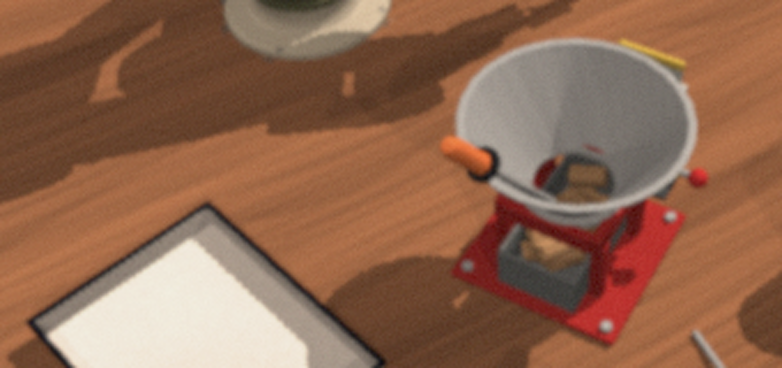

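View pics/c2.png

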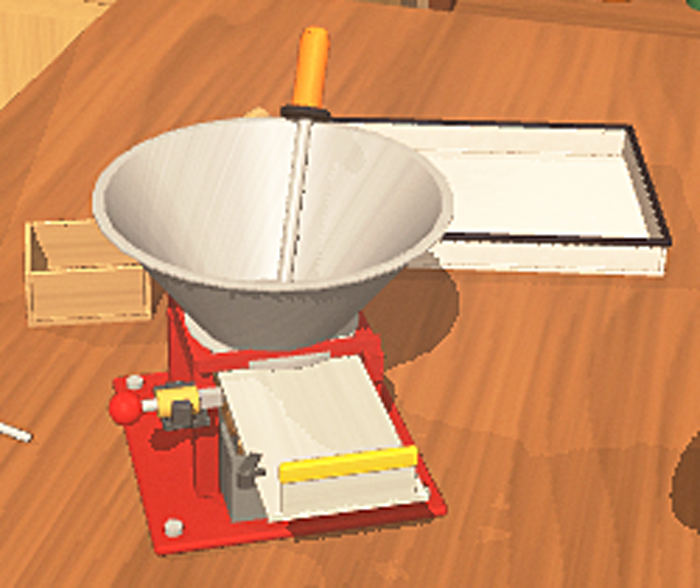

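The crops give the rim outline, the knob at (383.9,227.0) in the scene view and (275,325.4) in the side view, the lip ends, the handle and guard, and the tray corners.

```bash
python3 - <<'E'
from rig import env
from h import *
np.set_printoptions(precision=4,suppress=True)
S=env.camera_params("scene");D=env.camera_params("side")
s=lambda u,v:(80+u/2.3,150+v/2.3)
d=lambda u,v:(230+u/2.8,180+v/2.8)
def circ(P):
    A=np.c_[2*P[:,:2],np.ones(len(P))];x=np.linalg.lstsq(A,(P[:,:2]**2).sum(1),rcond=None)[0];return x[:2],np.sqrt(x[2]+x[:2]@x[:2])
print("rim",circ(np.array([plane(S,s(*q),.206) for q in((457,118),(696,122),(576,40),(570,215),(660,65),(500,60))])),
 circ(np.array([plane(D,d(*q),.206) for q in((93,200),(453,200),(275,117),(282,292),(150,145),(400,145))])))
print("knob",tri(S,s(699,177),D,d(126,407)),plane(S,s(699,177),.103),plane(D,d(126,407),.103))
print("lip top", plane(D,d(280,463),.136),plane(D,d(416,447),.136),"scene",plane(S,s(622,40),.136),plane(S,s(684,65),.136))
print("handle mid",tri(S,s(466,155),D,d(313,68)),"end",tri(S,s(447,147),D,d(316,32)),"guard",tri(S,s(484,163),D,d(306,112)))
print("tray scene",[plane(S,q,.032) for q in(s(209,205),s(32,322),s(383,362),(169,373))])
print("tray side",[plane(D,d(*q),.032) for q in((632,125),(669,242))])
print("base plate side",[plane(D,d(*q),.003) for q in((160,553),(447,512))],"scene",[plane(S,s(*q),.003) for q in((453,272),(612,346),(687,215))])
E
```

```text
rim (array([0.5485, 0.0718]), np.float64(0.11902109836447067)) (array([0.5422, 0.0767]), np.float64(0.1176691711697712))
knob (array([0.6055, 0.1936, 0.1041]), np.float64(0.001691937626105719)) [0.6057 0.1946 0.103 ] [0.6055 0.1916 0.103 ]
lip top [0.4846 0.2581 0.136 ] [0.4139 0.22   0.136 ] scene [0.4119 0.2287 0.136 ] [0.4839 0.2635 0.136 ]
handle mid (array([ 0.5543, -0.0575,  0.2392]), np.float64(0.0027436902193261367)) end (array([ 0.556 , -0.0756,  0.2605]), np.float64(0.0003217572065179687)) guard (array([ 0.5527, -0.0375,  0.214 ]), np.float64(0.0008800890914599726))
tray scene [array([ 0.2967, -0.2534,  0.032 ]), array([ 0.3481, -0.4664,  0.032 ]), array([ 0.5861, -0.1831,  0.032 ]), array([ 0.6415, -0.3938,  0.032 ])]
tray side [array([ 0.3456, -0.4757,  0.032 ]), array([ 0.2948, -0.2557,  0.032 ])]
base plate side [array([0.5795, 0.2067, 0.003 ]), array([0.4096, 0.1092, 0.003 ])] scene [array([ 0.5067, -0.0586,  0.003 ]), array([0.6807, 0.0347, 0.003 ]), array([0.5812, 0.2108, 0.003 ])]
```

Every measurement agrees with the given sizes: rim radius 118–119 mm, knob height 104 mm, lip 80 mm wide. The hopper is at (0.546, 0.073) with yaw of about 28.5° and the gate about 0.09 open. The rod handle is at (0.554, −0.058, 0.239), leaning towards azimuth −86°. Next I turn and raise, then travel.

carry_out(rows=[{"tz": -1.4, "yaw": 0.138}, {"tz": -1.4, "yaw": 0.138}, {"tz": -1.4, "yaw": 0.138}, {"tz": -1.4, "yaw": 0.138}, {"tz": -1.4, "yaw": 0.138}, {"tz": -1.4, "yaw": 0.138}, {"tz": -1.4, "yaw": 0.138}, {"tz": -1.4, "yaw": 0.138}, {"tz": -1.4, "yaw": 0.138}], jaw=-1)

```text
validation failed for argument at $.ro...
```

carry_out(rows=[{"tx": -3.8, "ty": 2.5}, {"tx": -3.8, "ty": 2.5}, {"tx": -3.8, "ty": 2.5}, {"tx": -3.8, "ty": 2.5}, {"tx": -3.8, "ty": 2.5}, {"tx": -3.8, "ty": 2.5}, {"tx": -3.8, "ty": 2.5}, {"tx": -3.8, "ty": 2.5}, {"tx": -3.8, "ty": 2.5}, {"tx": -3.8, "ty": 2.5}, {"tx": -3.8, "ty": 2.5}, {"tx": -3.8, "ty": 2.5}])

```text
validation failed for argument at $.ro...
```

carry_out(rows=[{"tx": 0, "ty": 0, "tz": -1.4, "yaw": 0.138}, {"tx": 0, "ty": 0, "tz": -1.4, "yaw": 0.138}, {"tx": 0, "ty": 0, "tz": -1.4, "yaw": 0.138}, {"tx": 0, "ty": 0, "tz": -1.4, "yaw": 0.138}, {"tx": 0, "ty": 0, "tz": -1.4, "yaw": 0.138}, {"tx": 0, "ty": 0, "tz": -1.4, "yaw": 0.138}, {"tx": 0, "ty": 0, "tz": -1.4, "yaw": 0.138}, {"tx": 0, "ty": 0, "tz": -1.4, "yaw": 0.138}, {"tx": 0, "ty": 0, "tz": -1.4, "yaw": 0.138}], jaw=-1)

```text
time_s: 1.05
position: [0.1397, 0.5308, 0.368]
tool_rot: [[-0.022, 1.0, -0.006], [1.0, 0.022, -0.011], [-0.011, -0.006, -1.0]]
ft_force: [-0.1, -0.1, -0.1]
grip_width: 0.0853
```

carry_out(rows=[{"tx": -3.9, "ty": 2.6, "tz": 0, "yaw": 0}, {"tx": -3.9, "ty": 2.6, "tz": 0, "yaw": 0}, {"tx": -3.9, "ty": 2.6, "tz": 0, "yaw": 0}, {"tx": -3.9, "ty": 2.6, "tz": 0, "yaw": 0}, {"tx": -3.9, "ty": 2.6, "tz": 0, "yaw": 0}, {"tx": -3.9, "ty": 2.6, "tz": 0, "yaw": 0}, {"tx": -3.9, "ty": 2.6, "tz": 0, "yaw": 0}, {"tx": -3.9, "ty": 2.6, "tz": 0, "yaw": 0}, {"tx": -3.9, "ty": 2.6, "tz": 0, "yaw": 0}, {"tx": -3.9, "ty": 2.6, "tz": 0, "yaw": 0}, {"tx": -3.9, "ty": 2.6, "tz": 0, "yaw": 0}, {"tx": -3.9, "ty": 2.6, "tz": 0, "yaw": 0}])

```text
time_s: 2.25
position: [0.4676, 0.0545, 0.3701]
tool_rot: [[-0.026, 1.0, -0.006], [1.0, 0.026, -0.01], [-0.01, -0.007, -1.0]]
ft_force: [0.3, 1.3, 1.1]
grip_width: 0.0858
```

carry_out(rows=[{"tx": -3.8, "ty": 2.8, "tz": 0, "yaw": 0}, {"tx": -3.8, "ty": 2.8, "tz": 0, "yaw": -0.025}, {"tx": -3.4, "ty": 2.4, "tz": 0, "yaw": -0.025}, {"tx": 0, "ty": 0, "tz": 0, "yaw": 0}])

```text
time_s: 2.65
position: [0.5555, -0.0629, 0.3677]
tool_rot: [[-0.072, 0.997, -0.01], [0.997, 0.071, -0.009], [-0.008, -0.011, -1.0]]
ft_force: [-0.0, 0.4, -1.3]
grip_width: 0.0856
```

```bash
cat >> h.py <<'E'
def wray(p,u,v):
    f=240/np.tan(np.radians(p["vertical_fov"]/2)); V=np.array(p["view"]); R,t=V[:3,:3],V[:3,3]
    x,y=u-p["cx"],v-p["cy"]; r=np.hypot(x,y)+1e-9; th=r/f
    return -R.T@t, R.T@np.array([np.sin(th)*x/r,-np.sin(th)*y/r,-np.cos(th)])
def wproj(p,X):
    f=240/np.tan(np.radians(p["vertical_fov"]/2)); V=np.array(p["view"]); c=V[:3,:3]@np.array(X)+V[:3,3]
    th=np.arctan2(np.hypot(c[0],c[1]),-c[2]); a=np.arctan2(-c[1],c[0]); return p["cx"]+f*th*np.cos(a),p["cy"]+f*th*np.sin(a)
E
python3 - <<'E'
from rig import env
from h import *
np.set_printoptions(precision=4,suppress=True)
o=env.observe();p=env.camera_params("wrist");im=env.get_image("wrist")[:,:,::-1].copy()
print(o["position"],o["tool_rot"])
cv2.imwrite("pics/w1.png",im)
for b in blobs(im,(4,170,120),(18,255,255),80)[0]: print(b)
for n,X in(("end",(.556,-.0756,.2605)),("mid",(.5543,-.0575,.2392)),("guard",(.5527,-.0375,.214))): print(n,wproj(p,X))
E
```

```text
[ 0.5555 -0.0629  0.3677] [[-0.0716  0.9974 -0.0101]
 [ 0.9974  0.0715 -0.0088]
 [-0.0081 -0.0107 -0.9999]]
([21.7, 38.1], [5, 0, 33, 75, 496])
([44.0, 7.6], [39, 0, 11, 17, 137])
([55.2, 7.8], [49, 0, 14, 17, 144])
([65.9, 10.4], [63, 0, 7, 23, 99])
([73.0, 14.9], [69, 0, 9, 33, 163])
([81.7, 78.4], [71, 0, 24, 164, 1242])
([163.6, 169.8], [90, 0, 167, 304, 27597])
([504.1, 52.5], [497, 5, 14, 79, 626])
([483.5, 61.0], [473, 43, 22, 35, 521])
([468.7, 56.2], [466, 45, 6, 26, 98])
([466.3, 253.1], [347, 82, 220, 315, 20878])
([526.3, 93.8], [516, 86, 23, 15, 150])
([412.6, 191.3], [406, 167, 15, 53, 245])
([402.0, 188.1], [393, 176, 17, 27, 160])
([61.6, 304.4], [8, 185, 117, 203, 8289])
([320.1, 227.4], [305, 188, 31, 79, 2124])
([546.1, 313.5], [530, 269, 33, 83, 461])
([11.4, 378.6], [0, 297, 35, 135, 2284])
([419.4, 382.9], [400, 352, 38, 59, 865])
([140.8, 421.7], [136, 413, 10, 24, 121])
([492.0, 437.2], [475, 413, 38, 48, 708])
([118.8, 451.5], [101, 415, 35, 63, 929])
end (np.float64(319.73960400503637), np.float64(258.5992002085477))
mid (np.float64(319.40783163093266), np.float64(224.94645328196523))
guard (np.float64(319.45657699693015), np.float64(191.92630104723037))
```

View pics/w1.png

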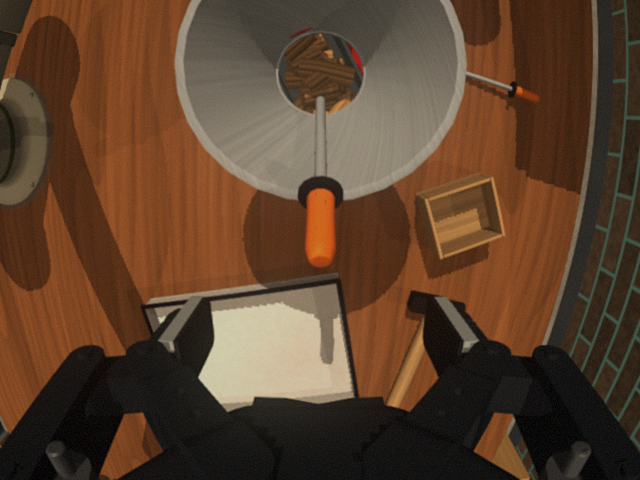

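The wrist view matches the estimate: the handle is centred at (320,227) against a projected (319,225), the guard is at (320,192) and the rod is upright in the image. Next I descend to grasp.

carry_out(rows=[{"tx": 0.3, "ty": -0.1, "tz": 3.4, "yaw": 0}, {"tx": 0.1, "ty": 0, "tz": 3.4, "yaw": 0}, {"tx": 0, "ty": 0, "tz": 3.4, "yaw": 0}, {"tx": 0, "ty": 0, "tz": 3.2, "yaw": 0}, {"tx": 0, "ty": 0, "tz": 0, "yaw": 0}])

```text
time_s: 3.2
position: [0.5498, -0.0544, 0.2318]
tool_rot: [[-0.074, 0.997, -0.007], [0.997, 0.074, -0.008], [-0.008, -0.007, -1.0]]
ft_force: [-1.1, 0.8, 0.4]
grip_width: 0.0853
```

carry_out(rows=[{"tx": -0.5, "ty": 0.4, "tz": 0, "yaw": 0}, {"tx": 0, "ty": 0, "tz": 0, "yaw": 0}])

```text
time_s: 3.4
position: [0.5548, -0.0584, 0.2349]
tool_rot: [[-0.076, 0.997, -0.004], [0.997, 0.076, -0.009], [-0.009, -0.004, -1.0]]
ft_force: [0.4, -0.1, -0.6]
grip_width: 0.0856
```

carry_out(rows=[{"tx": 0, "ty": 0, "tz": 0, "yaw": 0}, {"tx": 0, "ty": 0, "tz": 0, "yaw": 0}, {"tx": 0, "ty": 0, "tz": 0, "yaw": 0}, {"tx": 0, "ty": 0, "tz": 0, "yaw": 0}, {"tx": 0, "ty": 0, "tz": 0, "yaw": 0}, {"tx": 0, "ty": 0, "tz": 0, "yaw": 0}, {"tx": 0, "ty": 0, "tz": 0, "yaw": 0}, {"tx": 0, "ty": 0, "tz": 0, "yaw": 0}], jaw=1, squeeze=50)

```text
time_s: 4.2
position: [0.5561, -0.0586, 0.2395]
tool_rot: [[-0.076, 0.997, 0.004], [0.997, 0.076, -0.012], [-0.012, 0.003, -1.0]]
ft_force: [0.8, 0.8, 0.4]
grip_width: 0.0207
```

carry_out(rows=[{"tx": 0, "ty": 0, "tz": -1, "yaw": 0}, {"tx": 0, "ty": 0, "tz": -2, "yaw": 0}, {"tx": 0, "ty": 0, "tz": -2.5, "yaw": 0}, {"tx": 0, "ty": 0, "tz": -2.5, "yaw": 0}, {"tx": 0, "ty": 0, "tz": -2.5, "yaw": 0}, {"tx": 0, "ty": 0, "tz": -2.5, "yaw": 0}, {"tx": 0, "ty": 0, "tz": -2.5, "yaw": 0}, {"tx": 0, "ty": 0, "tz": -2, "yaw": 0}, {"tx": 0, "ty": 0, "tz": -1, "yaw": 0}, {"tx": 0, "ty": 0, "tz": 0, "yaw": 0}])

```text
time_s: 5.2
position: [0.5536, -0.0558, 0.4363]
tool_rot: [[-0.075, 0.997, 0.003], [0.997, 0.076, -0.012], [-0.012, 0.002, -1.0]]
ft_force: [0.5, 0.7, -1.6]
grip_width: 0.0204
```

```bash
python3 - <<'E'
from rig import env
from h import *
o=env.observe();print(o["position"],o["grip_width"],o["ft_force"])
a=env.get_image("side")[:,:,::-1]; b=env.get_image("scene")[:,:,::-1]
cv2.imwrite("pics/s2.png",np.hstack([cv2.resize(a[20:380,180:500],(400,450)),cv2.resize(b[60:420,80:400],(400,450))]))
E
```

```text
[ 0.55364296 -0.05583135  0.43630839] 0.0204155680340568 [ 0.53923264  0.7327242  -1.6469306 ]
```

View pics/s2.png

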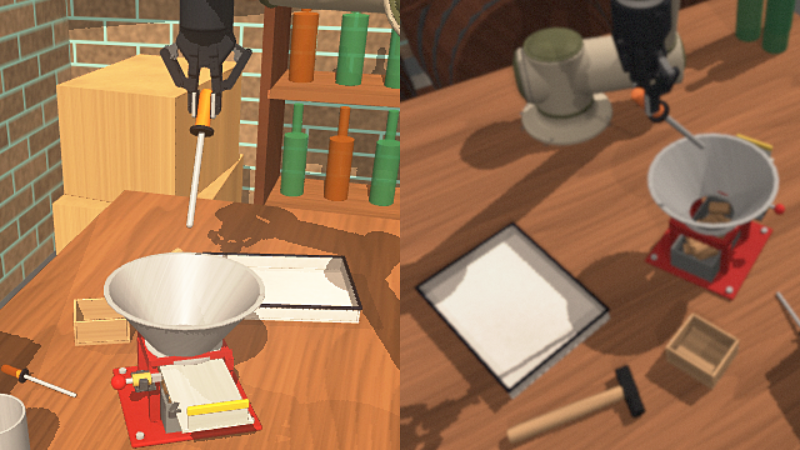

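The rod is gripped and clear of the funnel, tilted about 37°. The tray centre is at (0.468, −0.324) with yaw 13.6°, and I'll lay the rod along its length with the tip pointing outwards.

carry_out(rows=[{"tx": 0, "ty": 0, "tz": 0, "yaw": 0.14}, {"tx": 0, "ty": 0, "tz": 0, "yaw": 0.14}, {"tx": 0, "ty": 0, "tz": 0, "yaw": 0.14}, {"tx": 0, "ty": 0, "tz": 0, "yaw": 0.14}, {"tx": 0, "ty": 0, "tz": 0, "yaw": 0.14}, {"tx": 0, "ty": 0, "tz": 0, "yaw": 0.14}, {"tx": 0, "ty": 0, "tz": 0, "yaw": 0.14}, {"tx": 0, "ty": 0, "tz": 0, "yaw": 0.14}, {"tx": 0, "ty": 0, "tz": 0, "yaw": 0.14}, {"tx": 0, "ty": 0, "tz": 0, "yaw": 0.14}])

```text
time_s: 6.3
position: [0.5517, -0.0553, 0.4242]
tool_rot: [[0.982, 0.19, -0.021], [0.19, -0.982, -0.004], [-0.021, 0.0, -1.0]]
ft_force: [-0.1, -0.8, -2.3]
grip_width: 0.0206
```

carry_out(rows=[{"tx": -1.0, "ty": 1.5, "tz": 0, "yaw": 0}, {"tx": -1.5, "ty": 2.5, "tz": 0, "yaw": 0}, {"tx": -1.9, "ty": 3.0, "tz": 0, "yaw": 0}, {"tx": -1.9, "ty": 3.0, "tz": 0, "yaw": 0}, {"tx": -1.9, "ty": 3.0, "tz": 0, "yaw": 0}, {"tx": -1.9, "ty": 3.0, "tz": 0, "yaw": 0}, {"tx": -1.9, "ty": 3.0, "tz": 0, "yaw": 0}, {"tx": -1.5, "ty": 2.5, "tz": 0, "yaw": 0}, {"tx": -1.0, "ty": 1.5, "tz": 0, "yaw": 0}, {"tx": -0.6, "ty": 0.8, "tz": 0, "yaw": 0}, {"tx": 0, "ty": 0, "tz": 0, "yaw": 0}])

```text
time_s: 7.4
position: [0.4416, -0.3255, 0.4152]
tool_rot: [[0.982, 0.187, -0.041], [0.187, -0.982, 0.011], [-0.038, -0.018, -0.999]]
ft_force: [-0.3, -0.3, -1.3]
grip_width: 0.0203
```

carry_out(rows=[{"tx": 1, "ty": 0, "tz": 1.5, "yaw": -0.025}, {"tx": 1, "ty": 0, "tz": 2.5, "yaw": -0.025}, {"tx": 0, "ty": 0, "tz": 3, "yaw": 0}, {"tx": 0, "ty": 0, "tz": 3, "yaw": 0}, {"tx": 0, "ty": 0, "tz": 3, "yaw": 0}, {"tx": 0, "ty": 0, "tz": 3, "yaw": 0}, {"tx": 0, "ty": 0, "tz": 3, "yaw": 0}, {"tx": 0, "ty": 0, "tz": 3, "yaw": 0}, {"tx": 0, "ty": 0, "tz": 1.5, "yaw": 0}, {"tx": 0, "ty": 0, "tz": 0.5, "yaw": 0}, {"tx": 0, "ty": 0, "tz": 0, "yaw": 0}])

```text
time_s: 8.5
position: [0.4559, -0.3058, 0.1654]
tool_rot: [[0.968, 0.249, -0.04], [0.25, -0.968, 0.013], [-0.035, -0.023, -0.999]]
ft_force: [-0.6, -0.1, -1.0]
grip_width: 0.0205
```

```bash
python3 - <<'E'
from rig import env
from h import *
np.set_printoptions(precision=4,suppress=True)
o=env.observe();print(o["position"],o["tool_rot"],o["q"])
p=env.camera_params("wrist")
a=env.get_image("wrist")[:,:,::-1]; b=env.get_image("scene")[:,:,::-1]
cv2.imwrite("pics/s3.png",np.hstack([cv2.resize(a,(400,300)),cv2.resize(b[140:380,80:400],(400,300))]))
X=np.array([.468,-.324,.004]);d=np.array([.972,.235,0]);n=np.array([-.235,.972,0])
for i,j in((.146,.106),(.146,-.106),(-.146,.106),(-.146,-.106)): print(wproj(p,X+i*d+j*n))
E
```

```text
[ 0.4559 -0.3058  0.1654] [[ 0.9676  0.2494 -0.0396]
 [ 0.2501 -0.9681  0.0133]
 [-0.0351 -0.0228 -0.9991]] [-45.704   26.5085  80.1087  -1.1301  75.5177  30.1286]
(np.float64(217.03132139194628), np.float64(28.33704330101108))
(np.float64(481.9969030105587), np.float64(38.44597764754249))
(np.float64(231.82570887167319), np.float64(354.3211446445378))
(np.float64(448.1069558336859), np.float64(356.905362438914))
```

View pics/s3.png

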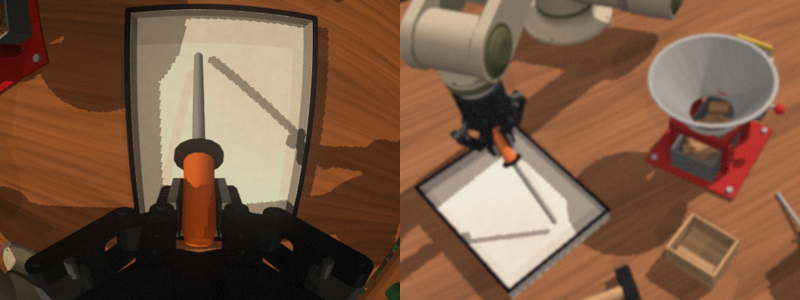

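carry_out(rows=[{"tx": 0, "ty": 0.8, "tz": 0.6, "yaw": 0}, {"tx": 0, "ty": 0.7, "tz": 0.7, "yaw": 0}, {"tx": -0.4, "ty": 0, "tz": 0.5, "yaw": 0}, {"tx": -0.5, "ty": 0, "tz": 0.5, "yaw": 0}, {"tx": -0.5, "ty": 0, "tz": 0.5, "yaw": 0}, {"tx": -0.5, "ty": 0, "tz": 0.5, "yaw": 0}], squeeze=20)

```text
time_s: 9.2
position: [0.4406, -0.3292, 0.1371]
tool_rot: [[0.968, 0.25, -0.032], [0.25, -0.968, 0.004], [-0.03, -0.012, -0.999]]
ft_force: [-0.2, 0.9, 3.7]
grip_width: 0.0203
```

carry_out(rows=[{"tx": -0.5, "ty": 0, "tz": 0.7, "yaw": 0}, {"tx": -0.5, "ty": 0, "tz": 0.7, "yaw": 0}, {"tx": -0.5, "ty": 0, "tz": 0.7, "yaw": 0}, {"tx": -0.5, "ty": 0, "tz": 0.7, "yaw": 0}, {"tx": -0.4, "ty": 0, "tz": 0.7, "yaw": 0}, {"tx": -0.4, "ty": 0, "tz": 0.7, "yaw": 0}, {"tx": -0.4, "ty": 0, "tz": 0.7, "yaw": 0}, {"tx": -0.3, "ty": 0, "tz": 0.7, "yaw": 0}])

```text
time_s: 10.0
position: [0.4011, -0.34, 0.081]
tool_rot: [[0.968, 0.248, -0.03], [0.248, -0.969, 0.001], [-0.029, -0.009, -1.0]]
ft_force: [-2.1, 0.8, 1.5]
grip_width: 0.0204
```

carry_out(rows=[{"tx": -0.3, "ty": 0, "tz": 0.7, "yaw": 0}, {"tx": -0.3, "ty": 0, "tz": 0.7, "yaw": 0}, {"tx": -0.2, "ty": 0, "tz": 0.7, "yaw": 0}, {"tx": -0.1, "ty": 0, "tz": 0.7, "yaw": 0}, {"tx": -0.1, "ty": 0, "tz": 0.7, "yaw": 0}, {"tx": -0.1, "ty": 0, "tz": 0.7, "yaw": 0}, {"tx": 0, "ty": 0, "tz": 0.5, "yaw": 0}, {"tx": 0, "ty": 0, "tz": 0.2, "yaw": 0}])

```text
time_s: 10.8
position: [0.3877, -0.3428, 0.0267]
tool_rot: [[0.968, 0.248, -0.031], [0.248, -0.969, 0.002], [-0.029, -0.01, -1.0]]
ft_force: [-0.6, 0.8, 1.4]
grip_width: 0.0202
```

```bash
python3 - <<'E'
from rig import env
from h import *
np.set_printoptions(precision=4,suppress=True)
o=env.observe();print(o["position"],o["ft_force"])
a=env.get_image("wrist")[:,:,::-1]; b=env.get_image("scene")[:,:,::-1]
cv2.imwrite("pics/s4.png",np.hstack([cv2.resize(a,(400,300)),cv2.resize(b[200:380,80:320],(400,300))]))
E
```

```text
[ 0.3877 -0.3428  0.0267] [-0.6203  0.7826  1.4211]
```

View pics/s4.png

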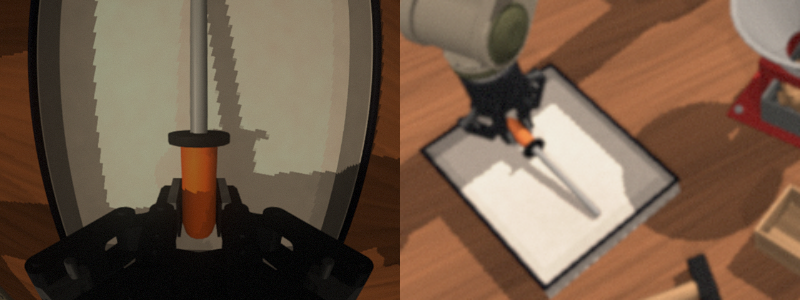

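carry_out(rows=[{"tx": 0, "ty": 0, "tz": 0.3, "yaw": 0}, {"tx": 0, "ty": 0, "tz": 0.3, "yaw": 0}])

```text
time_s: 11.1
position: [0.3879, -0.3431, 0.0213]
tool_rot: [[0.968, 0.248, -0.03], [0.248, -0.969, 0.001], [-0.029, -0.009, -1.0]]
ft_force: [-2.2, -0.3, 1.4]
grip_width: 0.0204
```

carry_out(rows=[{"tx": 0, "ty": 0, "tz": 0.3, "yaw": 0}, {"tx": 0, "ty": 0, "tz": 0.1, "yaw": 0}])

```text
time_s: 11.3
position: [0.3873, -0.3435, 0.0183]
tool_rot: [[0.968, 0.249, -0.031], [0.249, -0.968, -0.0], [-0.03, -0.007, -1.0]]
ft_force: [-3.1, 2.4, 11.3]
grip_width: 0.0206
```

Force is building to 11 N, so the guard is on the floor. I'll release partway, rise straight up, then open fully.

carry_out(rows=[{"tx": 0, "ty": 0, "tz": 0, "yaw": 0}, {"tx": 0, "ty": 0, "tz": 0, "yaw": 0}, {"tx": 0, "ty": 0, "tz": 0, "yaw": 0}, {"tx": 0, "ty": 0, "tz": 0, "yaw": 0}, {"tx": 0, "ty": 0, "tz": -1, "yaw": 0}, {"tx": 0, "ty": 0, "tz": -2, "yaw": 0}, {"tx": 0, "ty": 0, "tz": -4, "yaw": 0}, {"tx": 0, "ty": 0, "tz": -4.5, "yaw": 0}, {"tx": 0, "ty": 0, "tz": -4.5, "yaw": 0}, {"tx": 0, "ty": 0, "tz": -4.5, "yaw": 0}, {"tx": 0, "ty": 0, "tz": -4.5, "yaw": 0}], jaw=-0.3)

```text
time_s: 12.4
position: [0.3938, -0.3411, 0.2756]
tool_rot: [[0.968, 0.249, -0.038], [0.25, -0.968, 0.009], [-0.034, -0.019, -0.999]]
ft_force: [0.3, -0.9, 0.1]
grip_width: 0.0553
```

```bash
python3 - <<'E'
from rig import env
from h import *
np.set_printoptions(precision=4,suppress=True)
o=env.observe();print(o["position"],o["q"])
b=env.get_image("scene")[:,:,::-1];a=env.get_image("wrist")[:,:,::-1]
cv2.imwrite("pics/s5.png",np.hstack([cv2.resize(a,(400,300)),cv2.resize(b[200:380,80:320],(400,300))]))
E
```

```text
[ 0.3938 -0.3411  0.2756] [-53.2431  18.4746  73.9292  -1.4106  89.3268  22.3456]
```

View pics/s5.png

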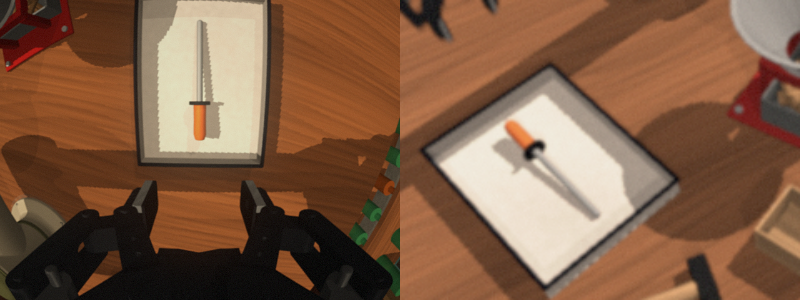

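```bash
python3 - <<'E'
from rig import env
from h import *
np.set_printoptions(precision=3,suppress=True)
p=env.camera_params("wrist");o=env.observe();R=np.array(o["tool_rot"]);P=np.array(o["position"])
for u,v in((188,298),(212,300),(163,350),(80,348),(75,375),(95,347),(50,455),(10,420),(150,455),(255,400),(430,297),(560,348),(590,450)):
    c,d=wray(p,u,v);c=R.T@(c-P);d=R.T@d
    print((u,v),[ (c+d*(x-c[0])/d[0])[1:]*1000 for x in(.011,.0,-.011)])
E
```

```text
(188, 298) [array([-49.32 ,  -8.095]), array([-58.739,  15.323]), array([-68.157,  38.741])]
(212, 300) [array([-39.339,  -9.138]), array([-46.86 ,  14.081]), array([-54.38 ,  37.301])]
(163, 350) [array([-45.132, -44.942]), array([-53.754, -28.53 ]), array([-62.376, -12.118])]
(80, 348) [array([-73.177, -49.052]), array([-87.131, -33.421]), array([-101.085,  -17.791])]
(75, 375) [array([-66.358, -62.525]), array([-79.015, -49.455]), array([-91.673, -36.386])]
(95, 347) [array([-68.224, -47.354]), array([-81.237, -31.401]), array([-94.249, -15.447])]
(50, 455) [array([-55.766, -91.525]), array([-66.41, -83.97]), array([-77.054, -76.414])]
(10, 420) [array([-73.779, -85.422]), array([-87.848, -76.706]), array([-101.916,  -67.99 ])]
(150, 455) [array([-33.469, -84.849]), array([-39.874, -76.024]), array([-46.278, -67.199])]
(255, 400) [array([-14.569, -64.109]), array([-17.38, -51.34]), array([-20.191, -38.572])]
(430, 297) [array([42.569, -6.805]), array([50.622, 16.858]), array([58.675, 40.521])]
(560, 348) [array([ 74.64 , -49.553]), array([ 88.79 , -34.018]), array([102.94 , -18.483])]
(590, 450) [array([ 57.75 , -90.585]), array([ 68.689, -82.851]), array([ 79.628, -75.117])]
```

The rod lies flat inside the tray. In the wrist view the open gripper's elbows stand about ±73 mm out, 48 mm behind the TCP, which is well beyond the ±42 mm body. So with the tool upright and low, an elbow can push the lip under the rim while the body stays outside it. I'll turn to the hopper's axes and cross to the lip side.

carry_out(rows=[{"tx": 0, "ty": 0, "tz": -4, "yaw": -0.12}, {"tx": 0, "ty": 0, "tz": -4, "yaw": -0.12}, {"tx": 2.3, "ty": -4.1, "tz": 0, "yaw": 0}, {"tx": 2.3, "ty": -4.1, "tz": 0, "yaw": 0}, {"tx": 2.3, "ty": -4.1, "tz": 0, "yaw": 0}, {"tx": 2.3, "ty": -4.1, "tz": 0, "yaw": 0}, {"tx": 2.3, "ty": -4.1, "tz": 0, "yaw": 0}, {"tx": 2.3, "ty": -4.1, "tz": 0, "yaw": 0}, {"tx": 2.3, "ty": -4.1, "tz": 0, "yaw": 0}, {"tx": 2.3, "ty": -4.1, "tz": 0, "yaw": 0}, {"tx": 2.3, "ty": -4.1, "tz": 0, "yaw": 0}], jaw=-1)

```text
time_s: 13.6
position: [0.3976, 0.0932, 0.3626]
tool_rot: [[0.88, 0.473, -0.031], [0.474, -0.881, 0.002], [-0.026, -0.017, -1.0]]
ft_force: [1.1, -0.7, 1.0]
grip_width: 0.0855
```

carry_out(rows=[{"tx": 2.3, "ty": -4.1, "tz": 0, "yaw": 0}, {"tx": 2.3, "ty": -4.1, "tz": 0, "yaw": 0}, {"tx": 2.3, "ty": -4.1, "tz": 0, "yaw": 0}, {"tx": 2.3, "ty": -4.1, "tz": 0, "yaw": 0}, {"tx": 2.3, "ty": -4.1, "tz": 0, "yaw": 0}, {"tx": 0, "ty": 0, "tz": 0, "yaw": 0}])

```text
time_s: 14.2
position: [0.3961, 0.3424, 0.3618]
tool_rot: [[0.877, 0.479, -0.034], [0.479, -0.878, 0.002], [-0.029, -0.018, -0.999]]
ft_force: [0.3, -0.1, -0.9]
grip_width: 0.0854
```

```bash
cat >> h.py <<'E'
HC=np.array([.5455,.0742]);a=np.radians(28.3);HX=np.array([np.cos(a),np.sin(a)]);HY=np.array([-np.sin(a),np.cos(a)])
def hop(P): return np.array([(np.array(P)[:2]-HC)@HX,(np.array(P)[:2]-HC)@HY])
E
python3 - <<'E'
from rig import env
from h import *
np.set_printoptions(precision=4,suppress=True)
o=env.observe();R=np.array(o["tool_rot"]);print(o["position"],hop(o["position"]),"yawerr",np.degrees(np.arctan2(R[1,0],R[0,0]))-28.3,o["q"])
E
```

```text
[0.3961 0.3424 0.3618] [-0.0044  0.307 ] yawerr 0.3356699565426773 [ 27.3965  16.5149  62.9066   1.0064 102.256   88.9749]
```

carry_out(rows=[{"tx": 0, "ty": 0, "tz": 3, "yaw": 0}, {"tx": 0, "ty": 0, "tz": 4, "yaw": 0}, {"tx": 0, "ty": 0, "tz": 4, "yaw": 0}, {"tx": 0, "ty": 0, "tz": 4, "yaw": 0}, {"tx": 0, "ty": 0, "tz": 4, "yaw": 0}, {"tx": 0, "ty": 0, "tz": 4, "yaw": 0}, {"tx": 0, "ty": 0, "tz": 4, "yaw": 0}, {"tx": 0, "ty": 0, "tz": 2, "yaw": 0}, {"tx": 0, "ty": 0, "tz": 1, "yaw": 0}, {"tx": 0, "ty": 0, "tz": 0, "yaw": 0}])

```text
time_s: 15.2
position: [0.3838, 0.3394, 0.0528]
tool_rot: [[0.877, 0.48, -0.032], [0.48, -0.877, 0.001], [-0.028, -0.016, -0.999]]
ft_force: [0.1, 0.5, -0.3]
grip_width: 0.0855
```

```bash
cat > st.py <<'E'
from rig import env
from h import *
np.set_printoptions(precision=4,suppress=True)
o=env.observe();R=np.array(o["tool_rot"]);print(o["position"],hop(o["position"]),"yawerr",np.degrees(np.arctan2(R[1,0],R[0,0]))-28.3,"tilt along hy,hx",R[:2,2]@HY,R[:2,2]@HX,"F hy",np.array(o["ft_force"])[:2]@HY)
E
python3 st.py; python3 - <<'E'
from rig import env
from h import *
a=env.get_image("side")[:,:,::-1]; b=env.get_image("wrist")[:,:,::-1]
cv2.imwrite("pics/s6.png",np.hstack([cv2.resize(a[180:480,230:630],(480,360)),cv2.resize(b[:,100:540],(320,349))[:,:] if 0 else cv2.resize(b,(320,360))]))
E
```

```text
[0.3838 0.3394 0.0528] [-0.0167  0.3102] yawerr 0.4005691558410156 tilt along hy,hx 0.016244862131719648 -0.027863235025295047 F hy 0.43403414661234596
```

View pics/s6.png

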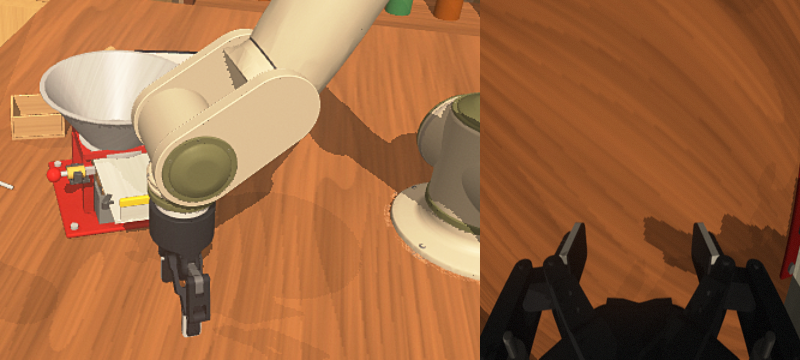

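```bash
python3 - <<'E'
from rig import env
from h import *
p=env.camera_params("side");o=env.observe();R=np.array(o["tool_rot"])
for b in(0,.05,.1,.13,.15,.17,.2,.25,.3):
    X=np.array(o["position"])-b*R[:,2]; u,v=proj(p,X); print(b,round(X[2],3),"crop px",round((u-230)*1.2),round((v-180)*1.2))
E
```

```text
0 0.054 crop px 178 305
0.05 0.104 crop px 179 275
0.1 0.154 crop px 180 242
0.13 0.184 crop px 180 222
0.15 0.204 crop px 181 208
0.17 0.224 crop px 181 194
0.2 0.254 crop px 182 172
0.25 0.304 crop px 183 134
0.3 0.354 crop px 184 93
```

Wrist housing starts at about z 0.205, so I raise 1 cm for rim clearance, centre on the lip and creep in.

carry_out(rows=[{"tx": 0.9, "ty": 0, "tz": -0.6, "yaw": 0}, {"tx": 0.8, "ty": 1, "tz": -0.5, "yaw": 0}, {"tx": 0, "ty": 1.5, "tz": 0, "yaw": 0}, {"tx": 0, "ty": 1, "tz": 0, "yaw": 0}, {"tx": 0, "ty": 0.4, "tz": 0, "yaw": 0}, {"tx": 0, "ty": 0.3, "tz": 0, "yaw": 0}])

```text
time_s: 15.9
position: [0.4239, 0.3095, 0.0694]
tool_rot: [[0.877, 0.48, -0.021], [0.48, -0.877, 0.009], [-0.015, -0.018, -1.0]]
ft_force: [-1.6, 6.8, -1.1]
grip_width: 0.0854
```

```bash
python3 st.py
```

```text
[0.4239 0.3095 0.0694] [0.0045 0.2648] yawerr 0.40082534660246694 tilt along hy,hx 0.017778005322179682 -0.01484437337217753 F hy 6.772143667881992
```

Contact came at elbow offset of about 73 mm with 6.8 N, as predicted. Pushing on.

carry_out(rows=[{"tx": 0, "ty": 1, "tz": 0.2, "yaw": 0}, {"tx": 0, "ty": 1, "tz": 0.2, "yaw": 0}, {"tx": 0, "ty": 1, "tz": 0.1, "yaw": 0}, {"tx": 0, "ty": 1, "tz": 0.1, "yaw": 0}])

```text
time_s: 16.3
position: [0.4417, 0.2743, 0.0634]
tool_rot: [[0.877, 0.48, -0.023], [0.48, -0.877, 0.013], [-0.014, -0.023, -1.0]]
ft_force: [-3.7, 5.8, 2.1]
grip_width: 0.0854
```

```bash
python3 st.py
```

```text
[0.4417 0.2743 0.0634] [0.0035 0.2254] yawerr 0.41223807500756493 tilt along hy,hx 0.022766490357262602 -0.013920471941040754 F hy 6.84589520733447
```

Steady at 6.8 N, which is the gate's friction.

carry_out(rows=[{"tx": 0, "ty": 0.8, "tz": 0, "yaw": 0}, {"tx": 0, "ty": 0.8, "tz": 0, "yaw": 0}, {"tx": 0, "ty": 0.7, "tz": 0, "yaw": 0}, {"tx": 0, "ty": 0.6, "tz": 0, "yaw": 0}])

```text
time_s: 16.7
position: [0.4545, 0.2488, 0.0629]
tool_rot: [[0.877, 0.479, -0.025], [0.48, -0.877, 0.019], [-0.013, -0.029, -0.999]]
ft_force: [-5.1, 11.9, 2.6]
grip_width: 0.0853
```

```bash
python3 st.py
```

```text
[0.4545 0.2488 0.0629] [0.0026 0.1969] yawerr 0.37479878572047554 tilt along hy,hx 0.02901846119050499 -0.013059141418577174 F hy 12.876415059698763
```

carry_out(rows=[{"tx": 0, "ty": 0.5, "tz": 0, "yaw": 0}, {"tx": 0, "ty": 0.5, "tz": 0, "yaw": 0}, {"tx": 0, "ty": 0.4, "tz": 0, "yaw": 0}])

```text
time_s: 17.0
position: [0.4593, 0.2383, 0.063]
tool_rot: [[0.877, 0.48, -0.028], [0.48, -0.877, 0.026], [-0.012, -0.036, -0.999]]
ft_force: [-3.3, 8.6, 0.8]
grip_width: 0.0851
```

```bash
python3 st.py
```

```text
[0.4593 0.2383 0.063 ] [0.0019 0.1854] yawerr 0.40442883824424314 tilt along hy,hx 0.035836812096916415 -0.012172439122378304 F hy 9.157341225910459
```

carry_out(rows=[{"tx": 0, "ty": 0.5, "tz": 0, "yaw": 0}, {"tx": 0, "ty": 0.4, "tz": 0, "yaw": 0}])

```text
time_s: 17.2
position: [0.4626, 0.231, 0.0628]
tool_rot: [[0.877, 0.48, -0.029], [0.481, -0.876, 0.029], [-0.012, -0.039, -0.999]]
ft_force: [-2.7, 6.0, 0.5]
grip_width: 0.0857
```

```bash
python3 st.py
```

```text
[0.4626 0.231  0.0628] [0.0013 0.1774] yawerr 0.4286918734373124 tilt along hy,hx 0.03902985330753755 -0.012150483470874076 F hy 6.555762640253358
```

carry_out(rows=[{"tx": 0, "ty": 0.4, "tz": 0, "yaw": 0}])

```text
time_s: 17.3
position: [0.4623, 0.2296, 0.0627]
tool_rot: [[0.877, 0.479, -0.033], [0.48, -0.877, 0.034], [-0.013, -0.046, -0.999]]
ft_force: [-17.7, 40.6, 10.3]
grip_width: 0.0854
```

```bash
python3 st.py
```

```text
[0.4623 0.2296 0.0627] [0.0004 0.1762] yawerr 0.4009022455813316 tilt along hy,hx 0.04545477367801751 -0.013431614949692732 F hy 44.11554223746838
```

Hard stop reached. I'm backing off at once, then checking the catch.

carry_out(rows=[{"tx": 0, "ty": -1.5, "tz": 0, "yaw": 0}, {"tx": 0, "ty": -4, "tz": 0, "yaw": 0}, {"tx": 0, "ty": -4.5, "tz": 0, "yaw": 0}, {"tx": 0, "ty": -4.5, "tz": 0, "yaw": 0}, {"tx": 0, "ty": 0, "tz": -4, "yaw": 0}, {"tx": 0, "ty": 0, "tz": -4, "yaw": 0}, {"tx": 0, "ty": 0, "tz": -4, "yaw": 0}, {"tx": 0, "ty": 0, "tz": -4, "yaw": 0}, {"tx": 0, "ty": 0, "tz": -4, "yaw": 0}, {"tx": -3, "ty": -3, "tz": -3, "yaw": 0}, {"tx": -3, "ty": -3, "tz": 0, "yaw": 0}, {"tx": -3, "ty": -3, "tz": 0, "yaw": 0}])

```text
time_s: 18.5
position: [0.2789, 0.3829, 0.3107]
tool_rot: [[0.883, 0.468, -0.039], [0.469, -0.882, 0.031], [-0.02, -0.046, -0.999]]
ft_force: [-0.1, 1.4, 0.3]
grip_width: 0.0851
```

```bash
python3 st.py; python3 - <<'E'
from rig import env
from h import *
np.set_printoptions(precision=4,suppress=True)
a=env.get_image("side")[:,:,::-1].copy(); b=env.get_image("scene")[:,:,::-1].copy()
D=env.camera_params("side");S=env.camera_params("scene")
cv2.imwrite("pics/s7.png",np.hstack([cv2.resize(a[210:390,240:400],(400,450),interpolation=2),cv2.resize(b[140:365,80:420],(400,265)).copy() if 0 else cv2.resize(b[140:400,80:440],(400,450))]))
for bb in blobs(a,(23,150,120),(33,255,255),25)[0]:
    if bb[1][1]>280: print(bb)
for x,w in((.112,"knob rest"),(.120,"pressed")):
    X=HC+x*HX+.074*HY; print(w,proj(D,np.r_[X,.103]))
for g in(0,.004,.02):
    X=HC+(.0995+g)*HY; print("lip top mid",g,proj(D,np.r_[X,.136]))
print(blobs(b,(4,170,120),(18,255,255),60)[0])
E
```

```text
[0.2789 0.3829 0.3107] [-0.0884  0.3982] yawerr -0.2945842347323797 tilt along hy,hx 0.046298187375188836 -0.01971215032052373 F hy 1.2825435365872662
([338.9, 311.8], [317, 306, 45, 12, 290])
([294.1, 320.3], [286, 318, 15, 8, 40])
knob rest (np.float64(272.9496710660349), np.float64(325.27364332811936))
pressed (np.float64(268.4762642051645), np.float64(325.7667048328525))
lip top mid 0 (np.float64(337.88014298098415), np.float64(311.19480105489066))
lip top mid 0.004 (np.float64(338.3879734985449), np.float64(312.48015864248856))
lip top mid 0.02 (np.float64(340.455423929064), np.float64(317.7130326151173))
[([151.2, 280.8], [144, 274, 16, 15, 103]), ([408.5, 331.5], [402, 323, 14, 18, 111])]
```

View pics/s7.png

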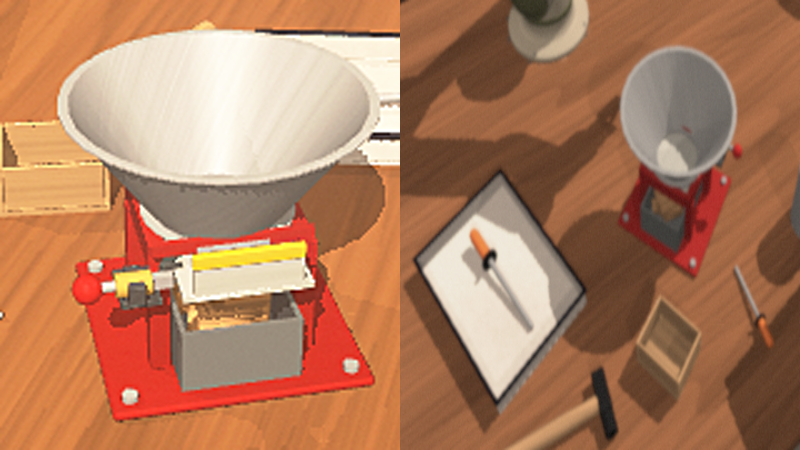

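The side view shows the lip fully home: its top edge is at (338.9,311.8), against 311.2–312.5 predicted for 0–4 mm open. The catch knob is back at (275,326), its rest pixel from the first picture. The rod is lying in the tray, the box and mallet are where they were, and the arm is clear.

```bash
python3 -c "
from rig import env
print(env.close_job(), env.observe()['time_s'])"
```

```text
the job is handed in; nothing more can be done
the job is handed in; nothing more can be done
```

The clearing rod is lying in the white tray and the slide gate is fully home with the catch snapped in. I handed the job in at about 18.6 s of the 61 s allowed. One force reading may count against it (see below).

**Rod:** I gripped the large rod by its handle, lifted it clear of the funnel and lowered it until the tip touched the tray floor. It then pivoted flat as I kept lowering, and I let go only once the guard was on the floor, at about 11 N. The later scene view shows it lying inside the tray.

**Gate:** The tool could not be tilted, so I pushed the lip with the elbow of the open gripper, held upright and low so the body stayed outside the rim. The force was about 7 N along the slide, 13 N over the catch, then 6.5 N before the hard stop.

**Last checks:**
- **Gate position:** the lip's top edge matches an opening of about 0–4 mm.
- **Catch:** the knob is back at its rest pixel, (275,326) against (275,325) in the first picture.
- **Other objects:** the box, mallet and small rod look undisturbed. The last pictures did not show the whole jug, but I never worked near it.
- **Arm:** it stands clear of everything.

**Possible problem:** the final step against the stop read about 44 N along the slide at the wrist, and I backed off straight away. It seemed to be the finger linkage on the lip. If that contact counts as the gripper's body, it was slightly over the 40 N limit.

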